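# Charge the bottle feeder from its tray

### The arm

A 6-joint arm with a two-finger parallel gripper is mounted at the origin on a cart in front of the work surface, level with it; the furniture and walls round the work are solid. World frame = base frame: x ahead of the robot, y to its left, z up, the work surface at z = 0. Lengths are in mm, angles in degrees, forces in N, time in s.
With the tool pointing down it reaches from about 350 to 1000 mm from the base axis. Payload 7.1 kg.
Tool frame: the origin (TCP) lies at the centre of the arm's flange, where the gripper is bolted on; the fingertips stand r.nose_length ahead of it and the grasp point (between the pads) lies 155 mm ahead of it (r.nose_length is the distance from the TCP to the fingertips, in mm); z points along the fingers, y is the line along which they close (so a half turn about z gives the same grasp; the last joint's range is limited). The gripper opens to 85 mm and grips with 20 to 120 N. Pads are 22 mm wide; open, the fingers measure 114 mm over their backs; the gripper's body (76 mm by 85 mm) begins 54 mm behind the grasp point. The pads swing forward as they close: fully open they stand 13 mm farther back than shut.
Start: joints at [63.827, 24.242, 93.386, -0, 62.372, -1.089], TCP at [264.936, 566.053, 404.719] pointing down, gripper open.
Joint ranges: [-172.04, 172.04], [-51.8, 120.97], [4.93, 147.93], [-75.15, 255.16], [6.16, 154.13], [-145.62, 145.62]. Speed limits (degrees/s): [136.94, 136.94, 172.46, 180, 180, 180].

### API

Orientations are given as a 3x3 rotation matrix whose columns are the frame's x, y, z axes.
In Python, from bench import r gives the robot as it stands.
- The arm moves only by the shell command python3 -m pendant 'ROWS' [FORCE]. ROWS is JSON, a list that holds one entry, the list of rows, each a list of 5 numbers: the opening, from -1 (shut) to 1 (fully open), then the shift along the tool's x, y, z in cm, then the turn about the tool's z in rad. In form: [[[claw, tx, ty, tz, turn], ...]]. A call has 1 to 8 rows; each row shifts and turns the commanded pose from where the row before left it, along the tool's axes as they then stand; what a row does not reach is not made up. A row lasts 1/8 s, in which the tool goes at most 62.5 mm and 10.7 degrees, less where a joint would pass 70% of its speed; a pose out of reach is approached as far as the arm can. A call is refused whole if a number of a shift passes 6.25 or a number of a turn 0.188, either way. A call with a gripper value outside its range is refused whole. The fingers move at their own pace and stop on an object; FORCE is the grip in N (left out, the last holds). Time passes only in rows, so rows that do not move let the fingers close. It gives the time, the measured TCP pose, the force, the opening and the grip force at its end, in the units of the state.
- r.observe(): the state, without advancing time (a new reading comes with each control period).
- r.camera(name): name is "scene" or "top"; returns (picture, depth): 420x560x3 uint8, red, green, blue; 420x560 float32, mm along the optical axis (not along the pixel's ray), 0 where there is no reading.
- r.camera_params(name): a dict with "fx", "fy", "cx", "cy" (pixels), "extrinsics" (4x4, takes a point from world to camera coordinates). Camera axes: x right, y up, looking along -z (the intrinsics and any distortion apply to the point x, -y, -z); pixel columns grow to the right and rows downward; lengths in mm; the calibration is good to about 2 mm. A picture is of the moment at which its call begins. camera_params takes no time and is no camera call.
- r.sign_off(): hands the job in; it is judged then, once.
The state is a dict: "time": time; "joint_positions": joint angles; "joint_vel": joint speeds; "joint_efforts": joint torques, N m; "ee_pos": TCP position; "eef_rot": TCP orientation; "wrist_force": force on the tool from outside, world axes, zero at the start; "wrist_torque": the same for the moment, N m; "grip_width": finger opening in mm; "grip_force": force on a finger pad.
Only numpy, scipy, OpenCV 4.12 (cv2) and the standard library are available. Lean on these libraries where they do the work, as an engineer would, in place of code of your own. Each camera call takes 0.05 s, during which the arm holds its last target. There are 200 camera calls.

### The job

Charge the bottle feeder with the six small amber bottles lying in the stainless tray. Carry the loaded tray to the feeder without spilling, hook its front lip over the rail, stand it flat on the loading ledge and let go; then take it by the bar at its back and swing it up about the rail, steeply, until all six bottles have gone into the hopper. Lower the empty tray flat onto the ledge again with its lip still over the rail, let go, and leave the other glassware where it is.

Things in the scene. Friction and masses are not known exactly. Their poses are not given: they have to be found in the camera images.
- tray: open stainless tray on the bench at the right; origin under its floor, x to its pouring end, z up. Floor 3 mm thick, x = -50 to 40 mm, 146 mm wide; side and back walls up to z = 47 mm. In front, instead of a wall, a spout rises from x = 40, z = 0 to x = 83, z = 24 mm and ends in a hook lip. About 0.35 kg empty, 0.56 kg with its bottles, which lie crosswise and can roll
- tray_arch (a point): middle of the tray's carrying arch, almost over the centre of mass: round bar 10 mm thick along tray y, straight for 120 mm, at x = 4, z = 95 mm of the tray; free below it down to the bottles (tops about 30 mm above the tray's underside). Axes as the tray's
- tray_bar (a point): middle of the tipping bar behind the tray's back wall: a round bar 10 mm thick along tray y, straight for 84 mm, at x = -92, z = 28 mm of the tray, 35 mm clear of the back wall; axes as the tray's
- tray_lip (a point): centre of the hook lip, a channel open downward across the tray's front, where the rail lies when hooked: x = 90, z = 16.5 mm of the tray, axes as the tray's. Channel 16 mm wide between a rear rib and a front flange (outside x = 79 and 101 mm) that reach down to z = 10 mm; the flange flares on to z = 3, x = 104 mm. Its top is 6.5 mm above this point
- feeder: white and steel bench-top bottle feeder, fixed, 315 x 200 mm; origin on the bench below its rail, x from ledge over rail to hopper, z up. Loading ledge: flat, top at z = 90 mm, x = -150 to -10 mm, 200 mm wide. The hopper's sides (inside y = -90 to 90 mm, up to z = 160 mm) begin at x = -35 mm, so the tray's front stands between them with 17 mm to spare each side
- rail (a point): middle of the hook rail, a fixed round steel rod 10 mm thick along feeder y, between the hopper's sides, at x = 0, z = 106.5 mm of the feeder; axes as the feeder's. Tray hooked and flat on the ledge: point tray_lip on this point, the axes of tray and feeder parallel
- hopper (a point): middle of the hopper's inside at floor level: x = 85, z = 30 mm of the feeder, axes as the feeder's. Inside 160 mm along x, 180 mm along y, front sloping down from the rail, back wall up to z = 174 mm of the feeder
- vial_0: one of the six equal amber glass bottles with black caps, 26 mm across, 62 mm long, 35 g; origin at the centre of its base, z along it towards the cap
- vial_1: one of the six equal amber glass bottles with black caps, 26 mm across, 62 mm long, 35 g; origin at the centre of its base, z along it towards the cap
- vial_2: one of the six equal amber glass bottles with black caps, 26 mm across, 62 mm long, 35 g; origin at the centre of its base, z along it towards the cap
- vial_3: one of the six equal amber glass bottles with black caps, 26 mm across, 62 mm long, 35 g; origin at the centre of its base, z along it towards the cap
- vial_4: one of the six equal amber glass bottles with black caps, 26 mm across, 62 mm long, 35 g; origin at the centre of its base, z along it towards the cap
- vial_5: one of the six equal amber glass bottles with black caps, 26 mm across, 62 mm long, 35 g; origin at the centre of its base, z along it towards the cap
- stain_bottle: amber glass bottle with a white screw cap, 34 mm across, 78 mm tall, standing on the bench; not part of the job. Origin at the centre of its base
- beaker: small clear beaker, 45 mm across, 60 mm tall, standing on the bench; not part of the job. Origin at the centre of its base

How it is judged (in metres and radians):
On the way, in this order (a step that is already met when the one before it is completed fails the run):
1. the loaded tray stands flat on the ledge with its lip over the rail, let go, all six bottles still in it (x of tray_lip in the frame of rail between -0.007 and 0.007 m and z of tray_lip in the frame of rail between -0.006 and 0.006 m and y of tray_lip in the frame of rail between -0.03 and 0.03 m and angle between tray's own z axis and vertical below 0.06 rad and contact force between the fingers and tray below 0.1 N and x of vial_0 in the frame of tray between -0.06 and 0.09 m and y of vial_0 in the frame of tray between -0.08 and 0.08 m and z of vial_0 in the frame of tray between 0 and 0.07 m and x of vial_1 in the frame of tray between -0.06 and 0.09 m and y of vial_1 in the frame of tray between -0.08 and 0.08 m and z of vial_1 in the frame of tray between 0 and 0.07 m and x of vial_2 in the frame of tray between -0.06 and 0.09 m and y of vial_2 in the frame of tray between -0.08 and 0.08 m and z of vial_2 in the frame of tray between 0 and 0.07 m and x of vial_3 in the frame of tray between -0.06 and 0.09 m and y of vial_3 in the frame of tray between -0.08 and 0.08 m and z of vial_3 in the frame of tray between 0 and 0.07 m and x of vial_4 in the frame of tray between -0.06 and 0.09 m and y of vial_4 in the frame of tray between -0.08 and 0.08 m and z of vial_4 in the frame of tray between 0 and 0.07 m and x of vial_5 in the frame of tray between -0.06 and 0.09 m and y of vial_5 in the frame of tray between -0.08 and 0.08 m and z of vial_5 in the frame of tray between 0 and 0.07 m), for 0.2 s.
2. the tray, held at its back bar, is swung up steeply (55 degrees or more) about the rail (angle between tray's own z axis and vertical above 0.96 rad and distance between the grasp point and tray_bar below 0.045 m and distance between tray_lip and rail below 0.012 m), for 0.1 s.
At the end, for the whole second after the job is handed in: all six bottles lie at rest inside the hopper (between its walls, below its rim); the empty tray stands level on the ledge (within 3.4 degrees) with its lip over the rail (within 7 mm along, 6 mm in height), let go and at rest (x of vial_0 in the frame of hopper between -0.085 and 0.085 m and y of vial_0 in the frame of hopper between -0.092 and 0.092 m and z of vial_0 in the frame of hopper between -0.005 and 0.11 m and linear speed of each of vial_0, vial_1, vial_2, vial_3, vial_4, vial_5 below 0.05 m/s and x of vial_1 in the frame of hopper between -0.085 and 0.085 m and y of vial_1 in the frame of hopper between -0.092 and 0.092 m and z of vial_1 in the frame of hopper between -0.005 and 0.11 m and x of vial_2 in the frame of hopper between -0.085 and 0.085 m and y of vial_2 in the frame of hopper between -0.092 and 0.092 m and z of vial_2 in the frame of hopper between -0.005 and 0.11 m and x of vial_3 in the frame of hopper between -0.085 and 0.085 m and y of vial_3 in the frame of hopper between -0.092 and 0.092 m and z of vial_3 in the frame of hopper between -0.005 and 0.11 m and x of vial_4 in the frame of hopper between -0.085 and 0.085 m and y of vial_4 in the frame of hopper between -0.092 and 0.092 m and z of vial_4 in the frame of hopper between -0.005 and 0.11 m and x of vial_5 in the frame of hopper between -0.085 and 0.085 m and y of vial_5 in the frame of hopper between -0.092 and 0.092 m and z of vial_5 in the frame of hopper between -0.005 and 0.11 m and x of tray_lip in the frame of rail between -0.007 and 0.007 m and z of tray_lip in the frame of rail between -0.006 and 0.006 m and y of tray_lip in the frame of rail between -0.03 and 0.03 m and angle between tray's own z axis and vertical below 0.06 rad and contact force between the fingers and tray below 0.1 N and linear speed of tray below 0.02 m/s); the robot touches nothing.
It fails at once if other glassware moved (more than 30 mm) (distance of any of stain_bottle, beaker from where it was at the start of the episode above 0.03 m).
It also fails if it takes over 62 s, if anything falls off the work surface, if the arm or the gripper's body presses on something with over 40 N, if the wrist force passes 120 N, or if a joint passes its speed limit or range.

## Working session

There is one attempt and no reset: what is moved stays moved. The work goes in short steps, Python scripts to look and compute and a shell command to move; the robot and the scene stay as the last step left them, time stands still between calls to the robot, and variables do not carry over. Pictures are saved under pics/ and viewed, at most 12 in all, crops included, and the job is handed in when it is done.

```bash
ls; mkdir -p pics; python3 - <<'E'
from bench import r
import cv2,numpy as np
o=r.observe();print(o['time'],o['ee_pos'],o['eef_rot'],o['grip_width'],r.nose_length)
for n in("scene","top"):
    p,d=r.camera(n);cv2.imwrite(f"pics/{n}0.png",p[:,:,::-1]);np.savez(f"{n}0.npz",p=p,d=d)
    print(n,r.camera_params(n))
E
```

```text
pics
0.0 [264.81348378 565.8109032  403.94510079] [[-9.05683789e-01  4.23953284e-01 -6.98507499e-04]
 [ 4.23953857e-01  9.05682722e-01 -1.39067614e-03]
 [ 4.30444583e-05 -1.55564778e-03 -9.99998789e-01]] 85.61391465906205 173.4
scene {'fx': 464.73868712329374, 'fy': 464.73868712329374, 'cx': 269.885407477204, 'cy': 204.25641129190262, 'extrinsics': array([[ 8.70641977e-01, -4.91914518e-01, -1.62944509e-03,
        -5.81639534e+02],
       [ 3.32944807e-01,  5.86835808e-01,  7.38086371e-01,
        -1.43811549e+02],
       [-3.62119185e-01, -6.43151492e-01,  6.74704272e-01,
        -1.09396586e+03],
       [ 0.00000000e+00,  0.00000000e+00,  0.00000000e+00,
         1.00000000e+00]])}
top {'fx': 475.36164827798797, 'fy': 475.36164827798797, 'cx': 277.5394569287971, 'cy': 211.60586807313808, 'extrinsics': array([[-2.64772338e-02, -9.99437943e-01,  2.05609894e-02,
        -1.72909951e+02],
       [ 9.98692962e-01, -2.55467745e-02,  4.42688435e-02,
        -5.51975034e+02],
       [-4.37186949e-02,  2.17062319e-02,  9.98808047e-01,
        -1.34387788e+03],
       [ 0.00000000e+00,  0.00000000e+00,  0.00000000e+00,
         1.00000000e+00]])}
```

View pics/top0.png

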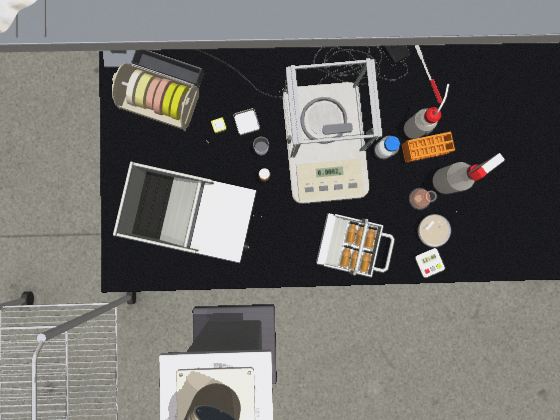

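View pics/scene0.png

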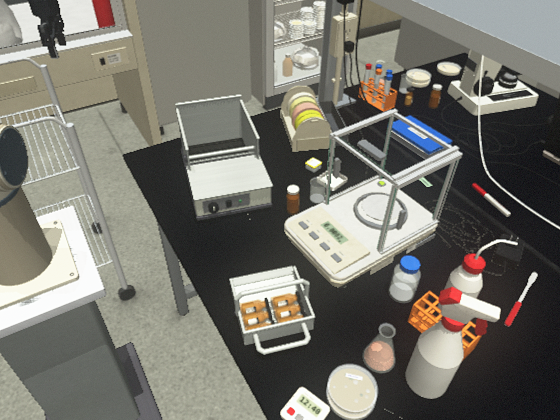

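The top view shows the feeder at the left, with its hopper around (155,210) and its ledge around (225,225). The tray is at (355,245), with its spout toward the left and its back bar at (388,252). The beaker is at (261,146) and the stain bottle at (264,174). I'll enlarge both regions and compute point clouds.

```bash
cat > h.py <<'E'
import numpy as np,cv2
from bench import r
def cloud(n,d):
    c=r.camera_params(n);E=c['extrinsics'];h,w=d.shape
    u,v=np.meshgrid(np.arange(w),np.arange(h))
    P=np.stack([(u-c['cx'])/c['fx']*d,-(v-c['cy'])/c['fy']*d,-d],-1)
    return (P-E[:3,3])@E[:3,:3]      # R^T (P-t)
def ray(n,uv,z):
    c=r.camera_params(n);E=c['extrinsics'];uv=np.atleast_2d(uv).astype(float)
    D=np.stack([(uv[:,0]-c['cx'])/c['fx'],-(uv[:,1]-c['cy'])/c['fy'],-np.ones(len(uv))],-1)@E[:3,:3]
    C=-E[:3,:3].T@E[:3,3]
    return C+D*((z-C[2])/D[:,2])[:,None]
def proj(n,P):
    c=r.camera_params(n);E=c['extrinsics'];q=np.atleast_2d(P)@E[:3,:3].T+E[:3,3]
    return np.stack([c['cx']+c['fx']*q[:,0]/-q[:,2],c['cy']-c['fy']*q[:,1]/-q[:,2]],-1)
E
python3 - <<'E'
from h import *
a=np.load('top0.npz');p=a['p'];X=cloud('top',a['d'])
f=cv2.resize(p[155:270,105:265],None,fx=5,fy=5,interpolation=cv2.INTER_CUBIC)[:,:,::-1]
t=cv2.resize(p[205:280,310:400],None,fx=7,fy=7,interpolation=cv2.INTER_CUBIC)[:,:,::-1]
cv2.imwrite('pics/f.png',f);cv2.imwrite('pics/t.png',t)
for u,v in[(225,225),(150,200),(185,210),(300,270),(133,163),(335,230),(388,252),(240,200),(210,240)]:print(u,v,X[v,u].round(1))
for v in(200,215,225):print(v,[tuple(X[v,u].round(0).astype(int)) for u in range(160,206,2)])
E
```

```text
225 225 [511.5 -43.7  92.8]
150 200 [588.3 170.3  31.4]
185 210 [555.5  65.6  74.1]
300 270 [ 378.5 -247.5    1.5]
133 163 [673.6 179.6 163.2]
335 230 [ 490.5 -349.5   17.9]
388 252 [ 424.5 -495.3   32.4]
240 200 [578.  -85.1  87.5]
210 240 [472.4  -2.4  89.4]
200 [(np.int64(588), np.int64(143), np.int64(30)), (np.int64(587), np.int64(137), np.int64(31)), (np.int64(587), np.int64(132), np.int64(30)), (np.int64(588), np.int64(127), np.int64(26)), (np.int64(587), np.int64(120), np.int64(33)), (np.int64(587), np.int64(114), np.int64(35)), (np.int64(587), np.int64(108), np.int64(33)), (np.int64(586), np.int64(101), np.int64(44)), (np.int64(585), np.int64(95), np.int64(46)), (np.int64(585), np.int64(89), np.int64(49)), (np.int64(585), np.int64(82), np.int64(54)), (np.int64(584), np.int64(76), np.int64(61)), (np.int64(584), np.int64(70), np.int64(63)), (np.int64(583), np.int64(63), np.int64(69)), (np.int64(583), np.int64(58), np.int64(68)), (np.int64(582), np.int64(51), np.int64(76)), (np.int64(581), np.int64(44), np.int64(85)), (np.int64(580), np.int64(35), np.int64(109)), (np.int64(579),
[... 1610 characters left out ...]
64(100), np.int64(52)), (np.int64(516), np.int64(93), np.int64(62)), (np.int64(515), np.int64(87), np.int64(66)), (np.int64(515), np.int64(81), np.int64(67)), (np.int64(515), np.int64(74), np.int64(74)), (np.int64(515), np.int64(68), np.int64(79)), (np.int64(514), np.int64(61), np.int64(87)), (np.int64(514), np.int64(52), np.int64(113)), (np.int64(514), np.int64(47), np.int64(108)), (np.int64(515), np.int64(55), np.int64(23)), (np.int64(515), np.int64(51), np.int64(17)), (np.int64(514), np.int64(35), np.int64(86)), (np.int64(513), np.int64(29), np.int64(90)), (np.int64(513), np.int64(23), np.int64(90)), (np.int64(513), np.int64(18), np.int64(91)), (np.int64(513), np.int64(12), np.int64(92))]
```

View pics/f.png

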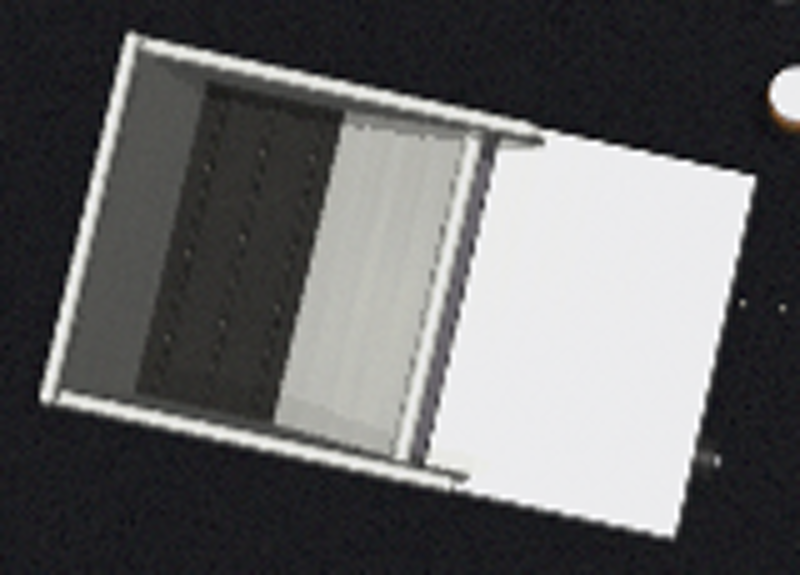

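View pics/t.png

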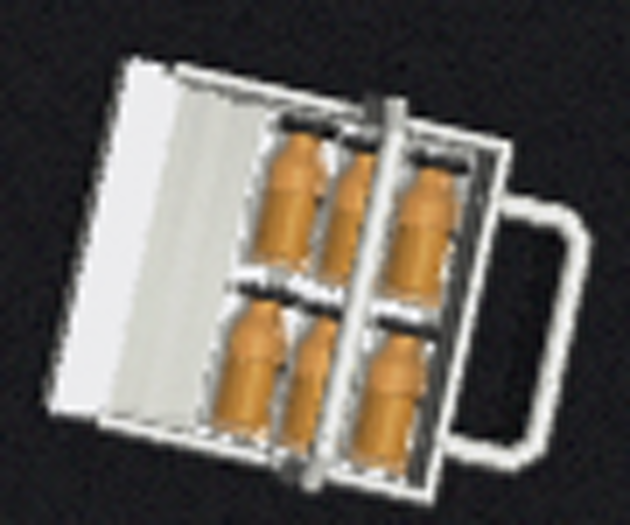

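Reading the enlarged crops:
- **Feeder:** the rail runs from crop (474,140) to (404,457). The outer ledge corners are at (756,177) and (676,537).
- **Tray:** the arch runs from (396,105) to (315,485), the bar from (578,235) to (530,455), and the front edge from (128,62) to (52,410). The bottles lie crosswise, three by two.

Next I'll fit these lines.

```bash
cat >> h.py <<'E'
def up(c,off,s): return (np.array(c,float)+.5)/s-.5+np.array(off)
def fit(pts):
    vx,vy,x,y=cv2.fitLine(pts.astype(np.float32),cv2.DIST_HUBER,0,.01,.01).ravel();return np.array([vx,vy]),np.array([x,y])
E
python3 - <<'E'
from h import *
a=np.load('top0.npz');d=a['d'];X=cloud('top',d);V=a['p'].min(2).astype(float)
def linepts(c0,c1,off,s,z,half,name,zmin):
    # cross-section centroid of brightness around a guessed line
    A,B=up(c0,off,s),up(c1,off,s);n=np.array([-(B-A)[1],(B-A)[0]])/np.linalg.norm(B-A)
    out=[];k=np.arange(-half,half+.01,.25)
    for t in np.linspace(.08,.92,25):
        q=A+t*(B-A)+k[:,None]*n
        b=cv2.remap(V.astype(np.float32),q[:,0].astype(np.float32)[None],q[:,1].astype(np.float32)[None],cv2.INTER_LINEAR)[0]
        w=np.clip(b-(b.max()*.6+b.min()*.4),0,None)
        out.append((q*w[:,None]).sum(0)/w.sum())
    P=ray('top',np.array(out),z);v,c=fit(P[:,:2]);res=np.abs((P[:,:2]-c)@[-v[1],v[0]]).mean()
    print(name,'ang',np.degrees(np.arctan2(v[1],v[0])).round(2)%180,'c',c.round(1),'res',res.round(2));return v,c
F=(105,155);T=(310,205)
linepts((474,140),(404,457),F,5,109,3.2,'rail',0)
linepts((396,125),(318,465),T,7,98,1.6,'arch',0)
linepts((578,245),(532,440),T,7,31,3,'bar',0)
e=lambda c,off,s,z:ray('top',[up(q,off,s) for q in c],z)[:,:2].round(1)
print('ledge',e([(756,177),(676,537)],F,5,90).tolist())
print('hopper back outer',e([(128,33),(42,402)],F,5,174).tolist())
print('sides start',e([(543,140),(466,478)],F,5,160).tolist())
print('rail ends',e([(474,138),(404,458)],F,5,108).tolist())
print('tray lip front',e([(130,60),(52,412)],T,7,22).tolist())
print('tray back top',e([(512,145),(434,502)],T,7,47).tolist())
print('arch ends',e([(396,97),(316,488)],T,7,98).tolist())
print('bar corners outer',e([(590,230),(543,450)],T,7,28).tolist())
E
```

```text
rail ang 166.07 c [545.1  40.7] res 0.15
arch ang 165.34 c [ 443.4 -406.9] res 0.18
bar ang 165.18 c [ 421.4 -500. ] res 0.15
ledge [[603.8, -128.4], [411.4, -80.9]]
hopper back outer [[676.6, 183.5], [492.4, 228.5]]
sides start [[619.1, -22.0], [448.3, 20.4]]
rail ends [[626.7, 20.3], [458.0, 60.4]]
tray lip front [[538.9, -330.9], [397.3, -294.8]]
tray back top [[500.0, -479.5], [359.1, -443.3]]
arch ends [[519.2, -423.1], [370.7, -387.2]]
bar corners outer [[465.0, -514.6], [376.9, -492.3]]
```

Measurements agree: rail middle is about (543.3, 41.1) with feeder x at 76.1°. The arch middle is about (445, -405.5) with tray x at about 75.5°. I'll move over the tray, swinging slightly outward on the way.

```bash
python3 -m pendant '[[[1,-3.55,-4.05,0,0],[1,-3.55,-4.05,0,0],[1,-3.55,-4.05,0,0],[1,-3.55,-4.05,0,0],[1,-3.55,-4.05,0,0],[1,-3.55,-4.05,0,0],[1,-3.55,-4.05,0,0],[1,-3.55,-4.05,0,0]]]'
```

```text
time: 1.1
ee_pos: [384.9, 150.5, 404.7]
eef_rot: [[-0.906, 0.424, 0.0], [0.424, 0.906, 0.0], [-0.0, 0.0, -1.0]]
wrist_force: [0.3, -0.2, 1.2]
grip_width: 85.3
grip_force: 0.0
```

```bash
python3 -m pendant '[[[1,-2.9,-4.8,0,0],[1,-2.9,-4.8,0,0],[1,-2.9,-4.8,0,0],[1,-2.9,-4.8,0,0],[1,-2.9,-4.8,0,0],[1,-2.9,-4.8,0,0],[1,-2.9,-4.8,0,0],[1,-2.9,-4.8,0,0]]]' && python3 -m pendant '[[[1,-2.9,-4.8,0,0],[1,-2.9,-4.8,0,0],[1,0,0,0,-0.1],[1,0,0,0,-0.085]]]'
```

```text
time: 2.1
ee_pos: [431.9, -295.9, 404.5]
eef_rot: [[-0.906, 0.424, -0.0], [0.424, 0.906, 0.0], [0.0, 0.0, -1.0]]
wrist_force: [1.7, 0.8, 0.1]
grip_width: 85.4
grip_force: 0.0
time: 2.6
ee_pos: [443.6, -406.3, 403.9]
eef_rot: [[-0.969, 0.249, -0.001], [0.249, 0.969, 0.001], [0.001, 0.001, -1.0]]
wrist_force: [0.1, 0.0, -0.1]
grip_width: 85.6
grip_force: 0.0
```

```bash
python3 -m pendant '[[[1,0,0.1,4,0],[1,0,0,4,0],[1,0,0,4,0],[1,0,0,2.4,0],[1,0,0,1,0],[1,0,0,0,0]]]' && python3 -m pendant '[[[-0.2,0,0,0,0],[-0.6,0,0,0,0],[-0.9,0,0,0,0],[-1,0,0,0,0],[-1,0,0,0,0],[-1,0,0,0,0],[-1,0,0,0,0]]]' 100
```

```text
time: 3.35
ee_pos: [444.1, -404.5, 250.4]
eef_rot: [[-0.968, 0.25, -0.001], [0.25, 0.968, 0.001], [0.001, 0.0, -1.0]]
wrist_force: [-1.1, -0.6, -0.1]
grip_width: 85.3
grip_force: 0.0
time: 4.22
ee_pos: [444.2, -405.0, 251.3]
eef_rot: [[-0.968, 0.25, 0.001], [0.25, 0.968, -0.001], [-0.001, -0.001, -1.0]]
wrist_force: [-2.0, -2.9, 5.8]
grip_width: 6.4
grip_force: 97.9
```

The grip is holding, though the width reads 6.4 mm. I'll lift slowly and look.

```bash
python3 -m pendant '[[[-1,0,0,-0.3,0],[-1,0,0,-0.6,0],[-1,0,0,-1,0],[-1,0,0,-1,0],[-1,0,0,-1,0],[-1,0,0,-0.6,0],[-1,0,0,0,0]]]'; python3 - <<'E'
from h import *
p,d=r.camera('scene');cv2.imwrite('pics/s1.png',cv2.resize(p[200:400,180:380],None,fx=3,fy=3,interpolation=cv2.INTER_CUBIC)[:,:,::-1])
E
```

```text
time: 5.1
ee_pos: [444.3, -404.6, 296.4]
eef_rot: [[-0.968, 0.25, 0.001], [0.25, 0.968, -0.001], [-0.001, -0.001, -1.0]]
wrist_force: [0.3, -0.5, -5.2]
grip_width: 6.3
grip_force: 97.6
```

View pics/s1.png

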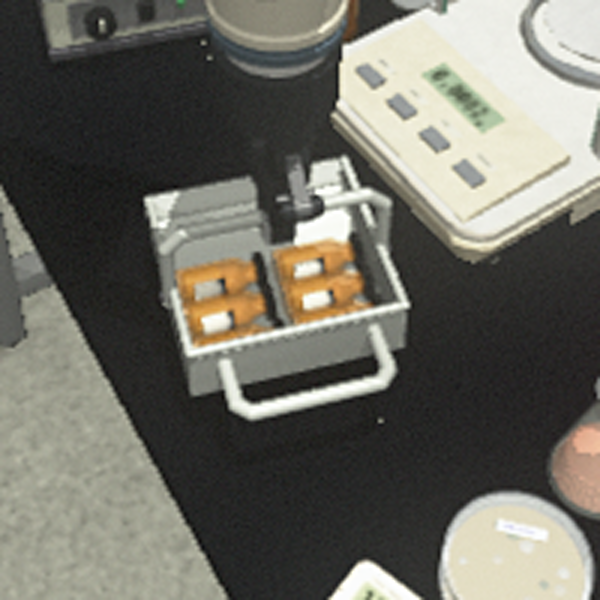

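The scene view shows the tray hanging level on its arch with the bottles in place: bar at crop (310,400), gripper at (300,205). Now a gentle lift and carry to above the hooked position.

```bash
python3 -m pendant '[[[-1,0,0,-0.7,0],[-1,0,0.5,-1.4,0],[-1,0,1,-2.1,0],[-1,0,1.6,-2.5,0],[-1,0,2.2,-2.1,0],[-1,0,2.8,-1.6,0],[-1,0,3.2,-1.2,0],[-1,0,3.2,-0.7,0]]]' && python3 -m pendant '[[[-1,0.2,3.2,0,0],[-1,0.2,3.2,0,0],[-1,0.2,3.2,0,0],[-1,0.2,3.2,0,0],[-1,0.2,2.8,0,0],[-1,0.2,2.4,0,0],[-1,0.2,1.9,0,-0.005],[-1,0.16,1.3,0,-0.005]]]' && python3 -m pendant '[[[-1,0,0.8,0,0],[-1,0,0.5,0,0],[-1,0,0.2,0,0],[-1,0,0,0,0],[-1,0,0,0,0]]]'; python3 - <<'E'
from h import *
for n in('top','scene'):
    p,d=r.camera(n);np.savez(n+'1.npz',p=p,d=d)
    if n=='top':cv2.imwrite('pics/t2.png',cv2.resize(p[140:285,110:290],None,fx=4,fy=4,interpolation=cv2.INTER_CUBIC)[:,:,::-1])
    else:cv2.imwrite('pics/s2.png',cv2.resize(p[60:235,150:350],None,fx=3,fy=3,interpolation=cv2.INTER_CUBIC)[:,:,::-1])
E
```

```text
time: 6.15
ee_pos: [480.7, -262.5, 421.1]
eef_rot: [[-0.968, 0.25, 0.002], [0.25, 0.968, -0.001], [-0.003, -0.0, -1.0]]
wrist_force: [0.1, 0.3, -4.6]
grip_width: 6.8
grip_force: 97.8
time: 7.15
ee_pos: [518.3, -53.8, 419.5]
eef_rot: [[-0.971, 0.239, 0.001], [0.239, 0.971, -0.0], [-0.001, 0.0, -1.0]]
wrist_force: [0.3, -0.4, -5.3]
grip_width: 6.9
grip_force: 97.8
time: 7.78
ee_pos: [521.9, -40.7, 418.7]
eef_rot: [[-0.971, 0.241, -0.0], [0.241, 0.971, -0.0], [0.0, -0.0, -1.0]]
wrist_force: [0.5, -0.4, -5.8]
grip_width: 6.8
grip_force: 97.8
```

View pics/t2.png

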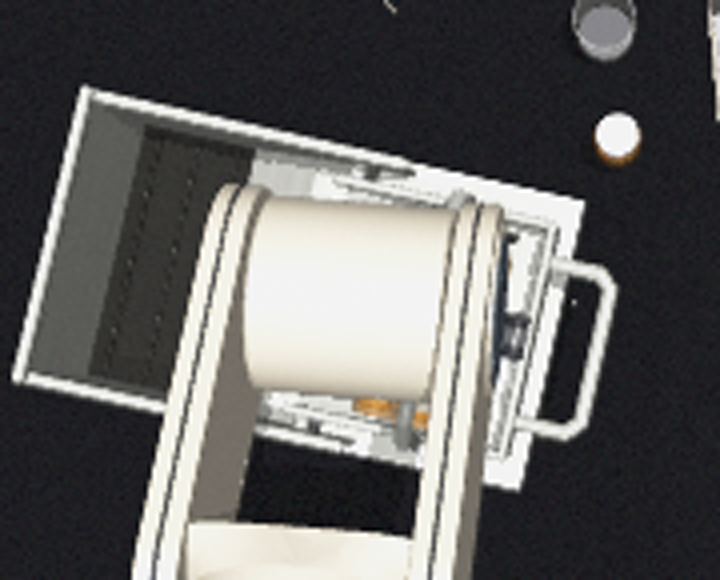

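View pics/s2.png

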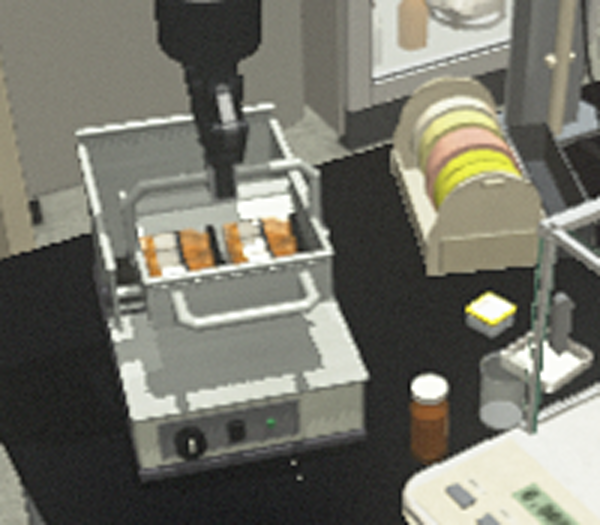

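In the top view the bar runs from crop (608,290) to (580,420), and the tray is over the ledge between the hopper sides. The scene view shows all six bottles inside, with the bar from (185,318) to (308,300). I'll measure the bar in both views to get the offset along x and the tilt.

```bash
python3 - <<'E'
from h import *
def cen(n,V,c0,c1,off,s,half):
    A,B=up(c0,off,s),up(c1,off,s);nn=np.array([-(B-A)[1],(B-A)[0]])/np.linalg.norm(B-A)
    out=[];k=np.arange(-half,half+.01,.25)
    for t in np.linspace(.1,.9,21):
        q=(A+t*(B-A)+k[:,None]*nn).astype(np.float32)
        b=cv2.remap(V.astype(np.float32),q[:,0][None],q[:,1][None],cv2.INTER_LINEAR)[0]
        w=np.clip(b-(b.max()*.6+b.min()*.4),0,None);out.append((q*w[:,None]).sum(0)/w.sum())
    return np.array(out)
ax=np.array([.241,.9705]);rail=np.array([543.3,41.1])
T=np.load('top1.npz');S=np.load('scene1.npz')
b=cen('top',T['p'].min(2),(608,300),(582,415),(110,140),4,2.5)
P=ray('top',b,195.5+3);v,c=fit(P[:,:2])
print('bar yaw',np.degrees(np.arctan2(v[1],v[0]))%180,'along',(c-rail)@ax,'c',c)
X=cloud('top',T['d']);uv=b.round().astype(int);q=X[uv[:,1],uv[:,0]];print('depth z',np.median(q,0))
X=cloud('scene',S['d']);uv=np.array([up((x,322-(x-185)*.14),(150,60),3) for x in range(200,300,6)]).round().astype(int);q=X[uv[:,1],uv[:,0]];print('scene',np.median(q,0),q[:,2].round())
# bar ends -> lateral
e=ray('top',[up((616,285),(110,140),4),up((583,430),(110,140),4)],195.5)[:,:2];print('ends mid lateral',(e.mean(0)-rail)@[-.9705,.241],e)
# static checks, scene camera vs top camera at rail-ledge corner
print('ledge via scene',ray('scene',[up((368,380),(150,60),3),up((143,420),(150,60),3)],90))
E
```

```text
bar yaw 166.05038 along -181.68155532226564 c [ 499.5848  -135.24847]
depth z [ 497.545377   -134.09325492  202.83901025]
scene [ 493.28266798 -136.4387628   203.69433438] [204. 205. 203. 205. 204. 204. 202. 205. 204. 203. 202. 203. 205. 201.
 203. 204. 202.]
ends mid lateral 1.273428555864129 [[ 542.03200323 -148.91588476]
 [ 453.17511101 -126.35273979]]
ledge via scene [[ 600.55353204 -132.2565865    90.        ]
 [ 417.25365248  -85.8631259    90.        ]]
```

Aligned: -181.7 mm against the required -182, yaw exact, 1 mm lateral. Lowering.

```bash
python3 -m pendant '[[[-1,0,0,0.6,0],[-1,0,0,1.2,0],[-1,0,0,1.5,0],[-1,0,0,1.3,0],[-1,0,0,0.9,0],[-1,0,0,0.6,0],[-1,0,0,0.5,0],[-1,0,0,0.4,0]]]' && python3 -m pendant '[[[-1,0,0,0.3,0],[-1,0,0,0.2,0],[-1,0,0,0.1,0],[-1,0,0,0,0]]]'
```

```text
time: 8.88
ee_pos: [522.0, -40.4, 348.6]
eef_rot: [[-0.971, 0.24, 0.0], [0.24, 0.971, -0.0], [-0.0, 0.0, -1.0]]
wrist_force: [-0.3, -0.2, -4.9]
grip_width: 6.3
grip_force: 97.8
time: 9.38
ee_pos: [521.9, -40.4, 342.8]
eef_rot: [[-0.971, 0.24, 0.0], [0.24, 0.971, -0.0], [-0.0, 0.0, -1.0]]
wrist_force: [-0.1, -0.2, -4.0]
grip_width: 6.9
grip_force: 97.8
```

```bash
python3 -m pendant '[[[-1,0,0,0.1,0],[-1,0,0,0.1,0],[-1,0,0,0,0]]]'
```

```text
time: 9.75
ee_pos: [522.0, -40.6, 341.3]
eef_rot: [[-0.971, 0.24, 0.0], [0.24, 0.971, -0.001], [-0.001, -0.0, -1.0]]
wrist_force: [-2.6, -3.0, 3.5]
grip_width: 6.8
grip_force: 98.8
```

```bash
python3 -m pendant '[[[-0.6,0,0,0,0],[-0.2,0,0,0,0],[0.4,0,0,0,0],[1,0,0,0,0],[1,0,0,0,0],[1,0,0,-3,0],[1,0,0,-5,0],[1,0,0,-5,0]]]' && python3 -m pendant '[[[1,0,-4.8,0,0],[1,0,-4.8,0,0],[1,0,0,0,0]]]'; python3 - <<'E'
from h import *
for n in('top','scene'):
    p,d=r.camera(n);np.savez(n+'2.npz',p=p,d=d)
    if n=='top':a=cv2.resize(p[150:280,110:280],None,fx=3,fy=3,interpolation=cv2.INTER_CUBIC)
    else:b=cv2.resize(p[80:220,160:290],None,fx=3,fy=3,interpolation=cv2.INTER_CUBIC)
o=np.zeros((420,900,3),np.uint8);o[:390,:510]=a;o[:420,510:]=b
cv2.imwrite('pics/3.png',o[:,:,::-1][:, :800])
E
```

```text
time: 10.75
ee_pos: [521.8, -40.3, 471.9]
eef_rot: [[-0.971, 0.24, -0.001], [0.24, 0.971, 0.0], [0.001, -0.0, -1.0]]
wrist_force: [0.5, -0.3, 0.7]
grip_width: 85.4
grip_force: 0.0
time: 11.12
ee_pos: [498.1, -135.8, 470.9]
eef_rot: [[-0.97, 0.244, 0.0], [0.244, 0.97, -0.001], [-0.0, -0.0, -1.0]]
wrist_force: [-0.2, 0.1, 0.5]
grip_width: 85.5
grip_force: 0.0
```

View pics/3.png

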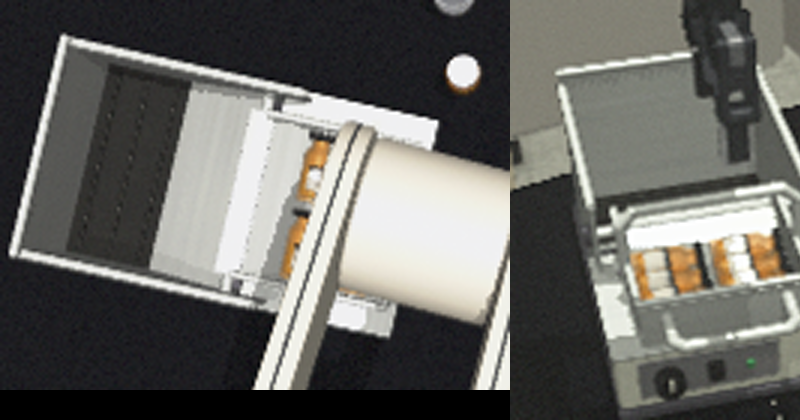

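Top view: the lip band is at crop (245–270,110) to (215–240,270), lying over the rail, whose ends show beyond it. The bottles are in. The scene view shows the bar free at (735,340). I'll check the lip position and bar height numerically.

```bash
python3 - <<'E'
from h import *
ax=np.array([.241,.9705]);ay=np.array([-.9705,.241]);rail=np.array([543.3,41.1])
T=np.load('top2.npz');S=np.load('scene2.npz')
# brightness profile across lip: world line samples at z=113
for z in(113,):
  acc=[]
  for y in np.arange(-55,56,5):
    k=np.arange(-30,40,1.);Q=np.c_[rail+y*ay+k[:,None]*ax,np.full(len(k),z)]
    uv=proj('top',Q).astype(np.float32)
    acc.append(cv2.remap(T['p'].min(2).astype(np.float32),uv[:,0][None],uv[:,1][None],cv2.INTER_LINEAR)[0])
  for a,b in zip(k,np.median(acc,0)):print(int(a),int(b),end='; ')
print()
X=cloud('scene',S['d']);xr=X[...,:2]-rail;al=xr@ax;la=xr@ay
m=(al<-170)&(al>-195)&(abs(la)<35)&(X[...,2]>105)&(X[...,2]<140)
print('bar pts',m.sum(),'z',np.median(X[m][:,2]),'along',np.median(al[m]))
m=(al<20)&(al>-20)&(abs(la)<60)&(X[...,2]>105)&(X[...,2]<125);print('lip z',m.sum(),np.median(X[m][:,2]),'al',np.median(al[m]))
m=(al<-138)&(al>-146)&(abs(la)<60)&(X[...,2]>125)&(X[...,2]<150);print('back wall top z',np.percentile(X[m][:,2],[50,90]))
XT=cloud('top',T['d']);xr=XT[...,:2]-rail;al=xr@ax;la=xr@ay
m=(abs(al)<9)&(abs(la)<60);print('top lip z',np.median(XT[m][:,2]))
E
```

```text
-30 215; -29 215; -28 215; -27 214; -26 213; -25 212; -24 212; -23 212; -22 212; -21 212; -20 212; -19 213; -18 213; -17 213; -16 213; -15 213; -14 213; -13 213; -12 213; -11 215; -10 220; -9 228; -8 234; -7 239; -6 240; -5 240; -4 240; -3 240; -2 240; -1 240; 0 240; 1 240; 2 240; 3 240; 4 240; 5 240; 6 240; 7 240; 8 240; 9 239; 10 238; 11 234; 12 224; 13 211; 14 200; 15 193; 16 193; 17 193; 18 192; 19 192; 20 191; 21 190; 22 190; 23 191; 24 191; 25 191; 26 191; 27 191; 28 191; 29 190; 30 190; 31 189; 32 190; 33 190; 34 191; 35 192; 36 192; 37 193; 38 192; 39 192; 
bar pts 120 z 120.58900182292999 along -185.68361408793893
lip z 297 113.71692829970411 al -11.525995109491273
back wall top z [132.35576316 137.08023464]
top lip z 116.3616023819296
```

Hooked and flat. To grip the back bar I need only about 30 mm opening, because the back wall is 40 mm ahead of the bar.

```bash
python3 -m pendant '[[[-0.3,0,0.2,0,0],[-0.3,0,0,0,0],[-0.3,0,0,4,0],[-0.3,0,0,3,0],[-0.3,0,0,0,0]]]' 20 && python3 - <<'E'
from h import *
o=r.observe();ax=np.array([.241,.9705]);p=np.array(o['ee_pos']);print(p,o['grip_width'],(p[:2]-[498.9,-133.7])@ax,(p[:2]-[498.9,-133.7])@[-.9705,.241])
E
```

```text
time: 11.85
ee_pos: [498.8, -130.8, 398.8]
eef_rot: [[-0.971, 0.239, -0.005], [0.239, 0.971, 0.001], [0.005, 0.0, -1.0]]
wrist_force: [0.3, 0.2, 0.1]
grip_width: 30.0
grip_force: 0.0
[ 498.77380829 -130.80358166  398.79078201] 30.009438590418267 2.7805617943021166 0.8205058726784289
```

```bash
python3 -m pendant '[[[-0.3,0,-0.25,2,0],[-0.3,0,0,4,0],[-0.3,0,0,3.5,0],[-0.3,0,0,2,0],[-0.3,0,0,1.1,0],[-0.3,0,0,0,0]]]' && python3 -m pendant '[[[-0.6,0,0,0,0],[-0.8,0,0,0,0],[-1,0,0,0,0],[-1,0,0,0,0],[-1,0,0,0,0]]]' 25
```

```text
time: 12.6
ee_pos: [499.2, -134.0, 275.1]
eef_rot: [[-0.971, 0.24, 0.0], [0.24, 0.971, -0.0], [-0.0, -0.0, -1.0]]
wrist_force: [0.2, -0.0, 1.1]
grip_width: 30.1
grip_force: 0.0
time: 13.22
ee_pos: [499.1, -134.8, 275.9]
eef_rot: [[-0.971, 0.24, 0.002], [0.24, 0.971, -0.002], [-0.002, -0.001, -1.0]]
wrist_force: [-1.2, -5.3, 2.0]
grip_width: 9.3
grip_force: 24.3
```

Bar gripped. Swinging along the arc about the rail, 4° per row.

```bash
python3 -m pendant '[[[-1,0,0.12,-1.27,0],[-1,0,0.22,-1.25,0],[-1,0,0.30,-1.24,0],[-1,0,0.38,-1.21,0],[-1,0,0.47,-1.19,0],[-1,0,0.55,-1.14,0],[-1,0,0.63,-1.11,0],[-1,0,0.71,-1.06,0]]]'
```

```text
time: 14.22
ee_pos: [506.9, -102.5, 371.3]
eef_rot: [[-0.971, 0.24, 0.002], [0.24, 0.971, -0.004], [-0.003, -0.003, -1.0]]
wrist_force: [-3.4, -11.0, 3.6]
grip_width: 9.2
grip_force: 24.5
```

```bash
python3 -m pendant '[[[-1,0,0.65,-1.01,0],[-1,0,0.75,-0.95,0],[-1,0,0.91,-0.89,0],[-1,0,0.97,-0.82,0],[-1,0,1.02,-0.76,0],[-1,0,1.08,-0.68,0],[-1,0,1.12,-0.61,0],[-1,0,1.16,-0.52,0]]]'
```

```text
time: 15.22
ee_pos: [525.6, -27.1, 434.0]
eef_rot: [[-0.971, 0.24, 0.003], [0.24, 0.971, -0.002], [-0.004, -0.001, -1.0]]
wrist_force: [0.5, -2.1, -0.0]
grip_width: 8.7
grip_force: 24.8
```

```bash
python3 -m pendant '[[[-1,0,1.19,-0.44,0],[-1,0,1.22,-0.36,0],[-1,0,0,0,0],[-1,0,0,0,0],[-1,0,0,0,0],[-1,0,0,0,0]]]'; python3 - <<'E'
from h import *
for n in('top','scene'):
    p,d=r.camera(n)
    if n=='top':a=cv2.resize(p[140:280,105:265],None,fx=2.5,fy=2.5,interpolation=cv2.INTER_CUBIC)
    else:b=cv2.resize(p[70:220,160:290],None,fx=3,fy=3,interpolation=cv2.INTER_CUBIC)
o=np.zeros((450,790,3),np.uint8);o[:350,:400]=a;o[:450,400:]=b
cv2.imwrite('pics/4.png',o[:,:,::-1])
E
```

```text
time: 15.98
ee_pos: [531.5, -3.5, 441.6]
eef_rot: [[-0.971, 0.24, 0.003], [0.24, 0.971, -0.001], [-0.003, 0.0, -1.0]]
wrist_force: [-1.1, -2.1, 10.2]
grip_width: 8.7
grip_force: 26.2
```

View pics/4.png

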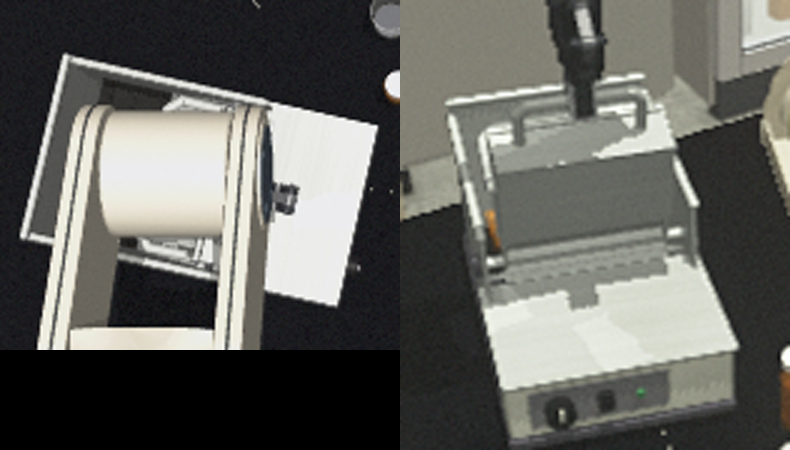

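The tray stands at about 70° with its lip on the rail. One amber bottle shows at crop (492,225). I'll check where it is before lowering.

```bash
python3 - <<'E'
from h import *
p,d=r.camera('scene');X=cloud('scene',d)
h=cv2.cvtColor(p,cv2.COLOR_RGB2HSV);m=cv2.inRange(h,(5,120,60),(20,255,255))
m[:, :170]=0;m[:,240:]=0;m[:70]=0;m[190:]=0
ax=np.array([.241,.9705]);ay=np.array([-.9705,.241]);rail=np.array([543.3,41.1])
q=X[m>0];xy=q[:,:2]-rail;print(len(q));print(np.c_[xy@ax,xy@ay,q[:,2]].round()[::max(1,len(q)//15)])
E
```

```text
21
[[152.  69.  57.]
 [149.  72.  57.]
 [152.  69.  54.]
 [150.  73.  52.]
 [150.  70.  52.]
 [143.  74.  54.]
 [141.  71.  54.]
 [144.  71.  49.]
 [125.  73.  59.]
 [ 21.  77. 130.]
 [126.  73.  54.]
 [ 21.  77. 127.]
 [120.  74.  55.]
 [117.  71.  57.]
 [119.  74.  52.]
 [122.  71.  50.]
 [113.  72.  52.]
 [117.  69.  49.]
 [116.  72.  47.]
 [112.  70.  49.]
 [114.  70.  45.]]
```

That bottle lies in the hopper, around x=130, z=50. Lowering back along the same arc.

```bash
python3 -m pendant '[[[-1,0,-1.22,0.36,0],[-1,0,-1.19,0.44,0],[-1,0,-1.16,0.52,0],[-1,0,-1.12,0.61,0],[-1,0,-1.08,0.68,0],[-1,0,-1.02,0.76,0],[-1,0,-0.97,0.82,0],[-1,0,-0.91,0.89,0]]]' && python3 -m pendant '[[[-1,0,-0.85,0.95,0],[-1,0,-0.77,1.01,0],[-1,0,0,0,0]]]'; python3 - <<'E'
from h import *
p,d=r.camera('scene');X=cloud('scene',d)
cv2.imwrite('pics/5.png',cv2.resize(p[70:220,160:290],None,fx=4,fy=4,interpolation=cv2.INTER_CUBIC)[:,:,::-1])
E
```

```text
time: 17.12
ee_pos: [509.9, -88.1, 388.1]
eef_rot: [[-0.971, 0.241, -0.001], [0.241, 0.971, 0.001], [0.001, 0.0, -1.0]]
wrist_force: [0.9, 0.1, -0.7]
grip_width: 8.8
grip_force: 26.5
time: 17.5
ee_pos: [505.9, -103.8, 368.3]
eef_rot: [[-0.97, 0.241, -0.002], [0.241, 0.971, 0.0], [0.002, -0.0, -1.0]]
wrist_force: [-0.4, -0.3, -0.3]
grip_width: 9.0
grip_force: 26.3
```

View pics/5.png

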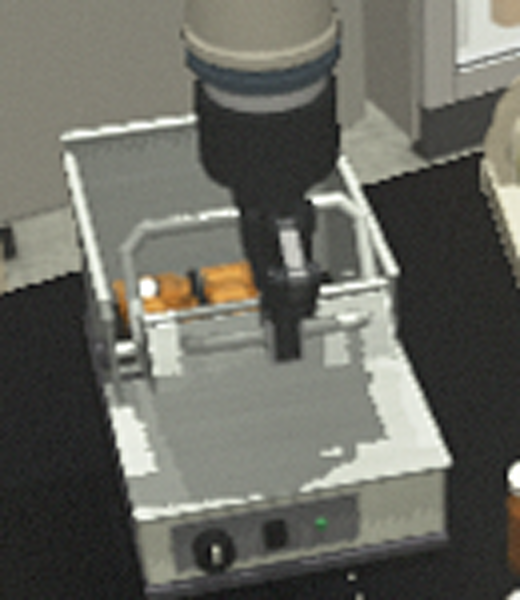

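Bottles show at crop (160–260,290), beyond the tray's back wall. I'll check their positions.

```bash
cat > amber.py <<'E'
from h import *
ax=np.array([.241,.9705]);ay=np.array([-.9705,.241]);rail=np.array([543.3,41.1])
def amber(n,box):
    p,d=r.camera(n);X=cloud(n,d);h=cv2.cvtColor(p,cv2.COLOR_RGB2HSV);m=cv2.inRange(h,(5,120,60),(20,255,255))
    k=np.zeros_like(m);k[box[0]:box[1],box[2]:box[3]]=1;m*=k
    N,L,S,C=cv2.connectedComponentsWithStats(m)
    for i in range(1,N):
        if S[i,4]<6:continue
        q=X[L==i];xy=q[:,:2]-rail;F=np.c_[xy@ax,xy@ay,q[:,2]];print(n,S[i,4],C[i].round(),'feeder med',np.median(F,0).round(),'min',F.min(0).round(),'max',F.max(0).round())
    return p
E
python3 -c "
from amber import *
amber('scene',(70,200,170,260));amber('top',(150,275,105,258))"
```

```text
scene 103 [217. 140.] feeder med [138.  -7.  54.] min [-167.  -25.   45.] max [156.  20. 266.]
scene 76 [202. 143.] feeder med [128.  35.  53.] min [114.  19.  40.] max [153.  56.  59.]
scene 18 [190. 145.] feeder med [128.  73.  54.] min [-54.  69.  46.] max [152.  82. 180.]
top 502 [153. 197.] feeder med [125. -21.  53.] min [-206.  -57.   30.] max [ 163.   10. 1370.]
top 420 [147. 220.] feeder med [125.  41.  53.] min [-206.    6.   39.] max [ 164.   74. 1370.]
```

All bottles are in the hopper. Finishing the lowering.

```bash
python3 -m pendant '[[[-1,0,-0.69,1.06,0],[-1,0,-0.61,1.11,0],[-1,0,-0.53,1.14,0],[-1,0,-0.46,1.19,0],[-1,0,-0.36,1.21,0],[-1,0,-0.29,1.24,0],[-1,0,-0.2,1.2,0],[-1,0,-0.1,0.8,0]]]' && python3 -m pendant '[[[-1,0,0,0.3,0],[-1,0,0,0,0],[-1,0,0,0,0]]]'
```

```text
time: 18.65
ee_pos: [498.5, -134.9, 279.0]
eef_rot: [[-0.971, 0.24, -0.0], [0.24, 0.971, 0.0], [0.0, 0.0, -1.0]]
wrist_force: [-1.1, -3.0, 1.7]
grip_width: 9.1
grip_force: 26.8
time: 19.02
ee_pos: [498.5, -134.9, 277.1]
eef_rot: [[-0.971, 0.24, -0.0], [0.24, 0.971, -0.0], [-0.0, -0.0, -1.0]]
wrist_force: [-1.0, -4.2, -0.7]
grip_width: 8.8
grip_force: 26.7
```

```bash
python3 -m pendant '[[[-1,0,0,0.1,0],[-1,0,0,0.1,0],[-1,0,0,0,0]]]' && python3 -m pendant '[[[-0.8,0,0,0,0],[-0.6,0,0,0,0],[-0.3,0,0,0,0],[-0.3,0,0,0,0],[-0.3,0,0,-2,0],[-0.3,0,0,-4,0],[-0.3,0,0,-5,0],[-0.3,0,0,-5,0]]]' && python3 -m pendant '[[[-0.3,-3,-5.2,0,0],[-0.3,-3,-5.2,0,0],[-0.3,-3,-5.2,0,0],[-0.3,-3,-5.2,0,0],[-0.3,0,0,0,0],[-0.3,0,0,0,0]]]'; python3 - <<'E'
from amber import *
p=amber('top',(150,275,105,258))
cv2.imwrite('pics/6.png',cv2.resize(p[140:280,105:285],None,fx=4,fy=4,interpolation=cv2.INTER_CUBIC)[:,:,::-1])
k=np.arange(-25,30,1.);acc=[]
for y in np.arange(-55,56,5):
    Q=np.c_[rail+y*ay+k[:,None]*ax,np.full(len(k),113)];uv=proj('top',Q).astype(np.float32)
    acc.append(cv2.remap(p.min(2).astype(np.float32),uv[:,0][None],uv[:,1][None],cv2.INTER_LINEAR)[0])
print([(int(a),int(b)) for a,b in zip(k,np.median(acc,0))][8:48:2])
q,d=r.camera('scene');X=cloud('scene',d);xr=X[...,:2]-rail;al=xr@ax;la=xr@ay;z=X[...,2]
for nm,m in(('bar',(al<-170)&(al>-195)&(abs(la)<35)&(z>105)&(z<140)),('back',(al<-138)&(al>-146)&(abs(la)<60)&(z>125)&(z<150))):print(nm,m.sum(),np.percentile(z[m],[50,90]),np.median(al[m]))
E
```

```text
time: 19.4
ee_pos: [498.6, -135.0, 275.3]
eef_rot: [[-0.971, 0.24, 0.0], [0.24, 0.971, -0.001], [-0.001, -0.001, -1.0]]
wrist_force: [-2.0, -6.3, 2.1]
grip_width: 8.6
grip_force: 27.0
time: 20.4
ee_pos: [498.4, -134.6, 436.3]
eef_rot: [[-0.971, 0.24, -0.0], [0.24, 0.971, 0.0], [0.0, 0.0, -1.0]]
wrist_force: [0.8, -0.7, 0.2]
grip_width: 29.7
grip_force: 0.0
time: 21.15
ee_pos: [564.7, -365.4, 434.2]
eef_rot: [[-0.971, 0.241, -0.001], [0.241, 0.971, 0.001], [0.001, 0.001, -1.0]]
wrist_force: [-0.2, 0.2, -0.8]
grip_width: 30.3
grip_force: 0.0
top 495 [153. 197.] feeder med [125. -21.  54.] min [ 81. -57.  31.] max [163.  10.  63.]
top 417 [147. 220.] feeder med [125.  41.  53.] min [-206.    6.   42.] max [ 163.   73. 1370.]
[(-17, 207), (-15, 207), (-13, 207), (-11, 208), (-9, 212), (-7, 226), (-5, 237), (-3, 237), (-1, 237), (1, 237), (3, 237), (5, 237), (7, 237), (9, 237), (11, 236), (13, 225), (15, 201), (17, 187), (19, 186), (21, 184)]
bar 123 [121.15626009 123.61031829] -184.9386989650402
back 215 [132.2998928 137.0083218] -141.86864248688255
```

View pics/6.png

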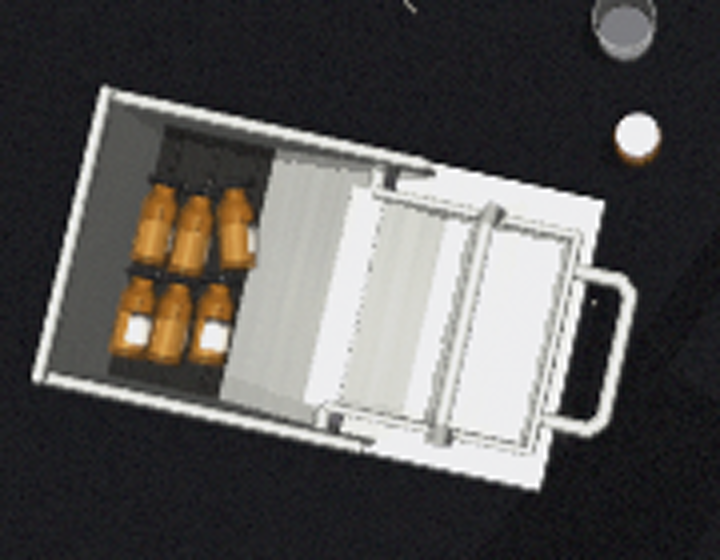

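All six bottles lie in the hopper (crop 110–255, 185–365). The empty tray is flat on the ledge and hooked over the rail, the gripper is clear, and the glassware at (625,30) and (637,137) has not moved.

```bash
python3 -c "
from bench import r
print(r.sign_off())"
```

```text
the job is handed in; nothing more can be done
None
```

The job is handed in at about 21 s on the clock; the last images show all six bottles in the hopper, the empty tray flat on the ledge with its lip over the rail and let go, and the other glassware where it was (the sign-off returned no verdict).

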